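# Bring the lens to its station and hold the sprung shutter half open

### The arm

A 7-joint arm with a two-finger parallel gripper is mounted at the origin on a cart in front of the work surface, level with it; the furniture and walls round the work are solid. World frame = base frame: x ahead of the robot, y to its left, z up, the work surface at z = 0. Lengths are in mm, angles in rad, forces in N, time in s.
With the tool pointing down it reaches from about 425 to 925 mm from the base axis. Payload 6.8 kg.
Tool frame: the origin (TCP) lies on the centre line of the jaws, within the pads' length; the fingertips stand 14 mm ahead of it and the grasp point (between the pads) lies 5 mm behind it; z points along the fingers, y is the line along which they close (so a half turn about z gives the same grasp; the last joint's range is limited). The gripper opens to 88 mm and grips with 3 to 60 N. Pads are 20 mm wide; open, the fingers measure 115 mm over their backs; the gripper's body (75 mm by 178 mm) begins 61 mm behind the grasp point.
Start: joints at [-1.39, 0.477, 0.022, 1.555, -0.011, 1.109, -0.083], TCP at [192.237, 647.064, 236.664] pointing down, gripper open.
Joint ranges: [-2.96, 2.96], [-0.34, 2.1], [-1.41, 1.46], [0.24, 2.44], [-1.37, 4.51], [0.17, 1.92], [-2.96, 2.96]. Speed limits (rad/s): [2.39, 2.39, 3.14, 3.14, 3.14, 3.14, 3.14].

### API

Orientations are given as a 3x3 rotation matrix whose columns are the frame's x, y, z axes.
In Python, from cell import robot gives the robot as it stands.
- The arm moves only by the tool apply_moves, never from a script. Its argument "steps" is one flat list of numbers, 7 for each row, row after row: the shift along the tool's x, y, z in m, then the turn, a rotation vector about the tool's x, y, z in degrees, then the opening, from 0 (shut) to 1 (fully open). In form: [tx, ty, tz, ax, ay, az, hand, tx, ty, tz, ax, ay, az, hand, ...]. A call has 1 to 8 rows; each row is the pose to reach, as a shift and turn from the pose commanded when the call began, along the tool's axes at that moment; what a row does not reach only later rows make up. A row lasts 1/12 s, in which the tool goes at most 41.7 mm and 7.16 degrees, less where a joint would pass 70% of its speed; a pose out of reach is approached as far as the arm can. A call with a gripper value outside its range is refused whole. The fingers move at their own pace and stop on an object; "squeeze" is the grip in N (left out, the last holds). Time passes only in rows, so rows that repeat a pose let the fingers close. It gives the time, the measured TCP pose, the force, the opening and the grip force at its end, in the units of the state.
- robot.sense(): the state, without advancing time (a new reading comes with each control period).
- robot.get_image(name): name is "scene" or "side" or "wrist"; returns the picture (400x640x3 uint8, red, green, blue); there is no depth.
- robot.camera_params(name): a dict with "vfov" (degrees; the focal length in pixels is half the picture's height over the tangent of half this angle, whatever the lens; pixels are square), "cx", "cy" (the principal point, pixels), "D" ([k1, k2, p1, p2, k3] as OpenCV has them; the pictures are not rectified), "position" and "attitude" of the camera in the world; the wrist camera has in their place "mount" (4x4, takes a point from camera to tool coordinates, whose origin is the TCP and whose axes are the flange's). Camera axes: x right, y up, looking along -z (the intrinsics and any distortion apply to the point x, -y, -z); pixel columns grow to the right and rows downward; lengths in mm; the calibration is good to about 2 mm. A picture is of the moment at which its call begins: read the wrist's pose just before it. camera_params takes no time and is no camera call.
- robot.close_job(): hands the job in; it is judged then, once.
Trained networks look in the newest picture that a camera, given by its name, has taken for a name from the list of things; names that differ only in an ending like _2 or _b are one class to them, and where a whole thing is asked for, a point or a joint stands for the part that bears it (a point fixed in the world has none). Each returns a list of dicts, best first, with "score" (0 to 1); they miss things now and then, are a little off and sometimes report something else, mostly with a low value. They report only what shows in the picture. A call takes as long as a camera call.
- robot.regions_of(camera, target): "mask" (400x640 bool, what is visible of it) and "centre" ([column, row] in pixels, amid what is visible of it).
The state is a dict: "t": time; "joints": joint angles; "joint_velocities": joint speeds; "joint_torque": joint torques, N m; "position": TCP position; "orientation": TCP orientation; "wrist_force": force on the tool from outside, world axes, zero at the start; "wrist_torque": the same for the moment, N m; "opening": finger opening in mm; "grip_force": force on a finger pad.
Only numpy, scipy, OpenCV 4.12 (cv2) and the standard library are available. Lean on these libraries where they do the work, as an engineer would, in place of code of your own. Each camera call takes 0.05 s, during which the arm holds its last target. There are 200 camera calls.

### The job

Push the lens carrier by its upright post along the rail towards the shutter until it clicks into its station notch, and leave it seated there with the shutter still shut. Then pull the sprung shutter open by the knob on top to half of its travel, never letting it go far past half, and finish while still holding the knob so that the shutter stays half open. Leave the other things on the table where they are.

Things in the scene. Friction and masses are not known exactly. Their poses are not given: they have to be found in the camera images.
- bench: Fixed optical bench: black base plate 120 x 280 x 10 mm, aluminium rail along it, upright shutter housing across its +y end. Origin on the table under the rail's station. Own +y runs along the rail from the parking end to the shutter, own +x away from the robot, z up. Base from y = -170 to +110 mm. Place and yaw (-15 to +23 degrees) vary.
- housing_top (a point): Middle of the housing's top edge above its window, at bench x = 0, y = 75 mm, z = 96 mm. The aluminium housing is 15 mm thick along the rail, runs from bench x = -95 to +41 mm and is 96 mm tall, with a window 46 mm wide; a spring barrel sticks out of its -x end to x = -119 mm. Three dark marks on its top show shut, half (the wider mark) and open for the knob's centre.
- carrier (a joint): Travel in m of the black lens carrier along the bench's +y: 0 = parking end, 0.110 = station, 0.135 = end stop. Starts at 0 to 0.055. Drag about 0.6 N. At the station a ball plunger drops between two pins: about 4 to 6 N to push in or out; within 3 mm of the notch it pulls itself in, to 2 mm or better. White lines on the base, robot side, and on the carrier's edge mark the station.
- carrier_post: Upright plain steel post on the robot side (-x) of the carrier, 14 mm in diameter, from z = 36 to 120 mm. Origin at its foot, at bench x = -45 mm, bench y = carrier value - 110 mm; axes parallel to the bench's. It can be pinched or pushed. The carrier is 82 x 50 mm, its top at z = 36 mm; the round lens in its middle (bench x = 0) is 38 mm wide and reaches z = 88 mm.
- post_top (a point): Top centre of the carrier post, 120 mm above the table.
- shutter (a joint): Opening in m of the shutter blade: 0 = shut, 0.025 = half, 0.050 = fully open (stop). It slides along the bench's -x (towards the robot) and a spring pulls it shut: about 2 N when shut, 7 N at half, 12 N fully open (200 N/m). It snaps shut when let go.
- shutter_knob: Upright steel pin on top of the shutter blade, 12 mm in diameter, 37 mm tall, with an 18 mm collar at its foot. Origin at its foot, z = 98 mm, 2 mm above the housing; top at z = 135 mm. Shut it stands at bench x = 0, y = 75 mm; at half at x = -25 mm, fully open at x = -50 mm. Axes parallel to the bench's.
- knob_top (a point): Top centre of the shutter knob, 135 mm above the table when shut or open.
- lens_case: Loose small clear lens box, 54 x 53 x 22 mm, lying behind the rail; origin under its centre. A bystander.
- block_battery: Loose block battery standing upright, 18 x 32 x 48 mm, behind the shutter end; origin under its centre. A bystander.
- angled_key: Loose black L-shaped hex key, 32 x 88 x 8 mm, lying in front of the parking end; origin under its centre. A bystander.

How it is judged:
By the outcome, as a careful person would: the job done as asked, in the order asked, and still so for the second after the job is handed in, while the arm keeps its last pose, push and grip.
It also fails if it takes over 45 s, if anything falls off the work surface, if the arm or the gripper's body presses on something with over 40 N, if the wrist force passes 120 N, or if a joint passes its speed limit or range.

## Working session

There is one attempt and no reset: what is moved stays moved. The work goes in short steps, Python scripts to look and compute and a tool call to move; the robot and the scene stay as the last step left them, time stands still between calls to the robot, and variables do not carry over. Pictures are saved under pics/ and viewed, at most 10 in all, crops included, and the job is handed in when it is done.

Besides the shell and the picture viewer there is one more tool, called after "Request:" as name(argument=value, ...) on one line, values as JSON. apply_moves: Moves the arm, as the interface text tells. Its arguments: {"type":"object","properties":{"steps":{"type":"array","items":{"type":"number"}},"squeeze":{"type":"number"}},"required":["steps"]}

```bash
mkdir -p pics; cat > h.py <<'E'
import numpy as np, cv2
from cell import robot
def cam(n):
    p=robot.camera_params(n); f=200/np.tan(np.radians(p['vfov'])/2)
    K=np.array([[f,0,p['cx']],[0,f,p['cy']],[0,0,1.]]); D=np.array(p['D'],float)
    if 'mount' in p:
        s=robot.sense(); T=np.eye(4); T[:3,:3]=s['orientation']; T[:3,3]=s['position']
        T=T@np.array(p['mount']); R,t=T[:3,:3],T[:3,3]
    else: R,t=np.array(p['attitude'],float),np.array(p['position'],float)
    return K,D,R,t
def ray(c,px):
    K,D,R,t=c; u=cv2.undistortPoints(np.array([[px]],float),K,D)[0,0]
    d=R@np.array([u[0],-u[1],-1]); return t,d/np.linalg.norm(d)
def atz(c,px,z):
    o,d=ray(c,px); return o+d*(z-o[2])/d[2]
def proj(c,P):
    K,D,R,t=c; q=(np.atleast_2d(P)-t)@R*[1,-1,-1]
    return cv2.projectPoints(q.astype(float),np.zeros(3),np.zeros(3),K,D)[0][:,0]
def tri(rs):
    A=sum(np.eye(3)-np.outer(d,d) for o,d in rs); b=sum((np.eye(3)-np.outer(d,d))@o for o,d in rs)
    return np.linalg.solve(A,b)
E
python3 - <<'E'
from h import *
np.set_printoptions(precision=2,suppress=True)
s=robot.sense(); print(s['t'],s['position'],s['orientation'],s['opening'])
for n in ['scene','side','wrist']:
    im=robot.get_image(n); cv2.imwrite(f'pics/{n}0.png',im[...,::-1]); c=cam(n); print(n,c[3],c[2][:,2])
    for k in ['carrier_post','shutter_knob','post_top','knob_top','bench']:
        for r in robot.regions_of(n,k)[:2]:
            ys,xs=np.where(r['mask']); print(n,k,round(r['score'],2),np.round(r['centre']),xs.min(),xs.max(),ys.min(),ys.max())
E
```

```text
0.0 [192.09 646.5  235.71] [[-0.96  0.28 -0.  ]
 [ 0.28  0.96 -0.  ]
 [-0.   -0.   -1.  ]] 87.74816952688029
scene [ 138.71 -512.7   658.14] [-0.45 -0.61  0.65]
scene carrier_post 0.8 [360. 252.] 352 363 235 270
scene carrier_post 0.31 [343. 251.] 268 419 188 304
scene shutter_knob 0.4 [302. 193.] 301 308 186 204
scene post_top 0.64 [360. 255.] 352 363 235 270
scene knob_top 0.56 [306. 194.] 301 308 187 204
scene bench 0.62 [340. 253.] 268 420 187 304
side [341.43 643.2  637.33] [-0.21  0.76  0.62]
side carrier_post 0.78 [348. 183.] 341 348 162 195
side shutter_knob 0.37 [346. 182.] 341 349 162 195
side post_top 0.59 [348. 180.] 341 349 161 195
side knob_top 0.65 [335. 211.] 333 339 201 218
side bench 0.8 [334. 222.] 298 393 162 266
wrist [117.15 668.77 385.4 ] [-0.27  0.08  0.96]
```

```bash
python3 -c "
import cv2,numpy as np
cv2.imwrite('pics/both.png',cv2.resize(np.vstack([cv2.imread('pics/scene0.png'),cv2.imread('pics/side0.png')]),(480,600)))"
```

```text
(no output)
```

View pics/scene0.png

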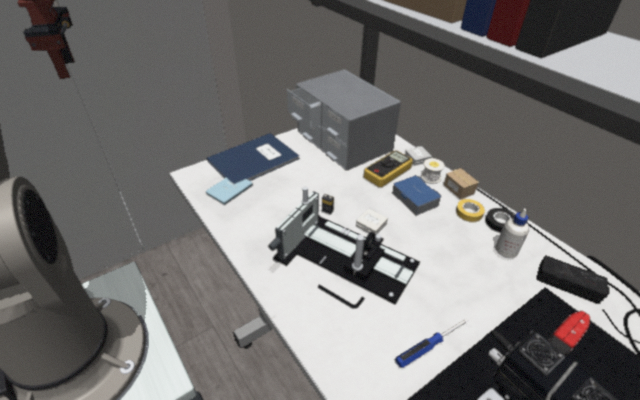

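View pics/side0.png

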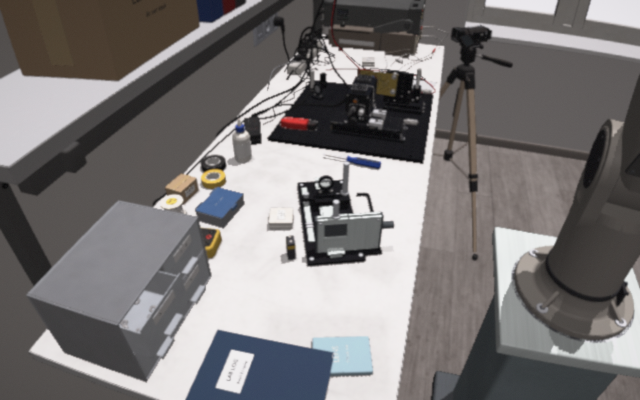

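Scene view: the post top is near (361,236) and the knob top near (306,188). In the side view they are near (346,163) and (336,202).

```bash
python3 - <<'E'
from h import *
np.set_printoptions(precision=1,suppress=True)
a,b=cam('scene'),cam('side')
for n,p,q,z in [('post',(361,236),(347,163),120),('knob',(305.5,188),(336,202),135)]:
    print(n,tri([ray(a,p),ray(b,q)]),atz(a,p,z),atz(b,q,z))
E
```

```text
post [ 497.5 -139.3  119.4] [ 500.4 -139.2  120. ] [ 494.5 -135.9  120. ]
knob [483.   18.4 132.5] [483.3  16.3 135. ] [480.7  22.7 135. ]
```

Request:
apply_moves(steps=[-0.33,-0.245,-0.04,0,0,60,1,-0.33,-0.245,-0.04,0,0,60,1,-0.33,-0.245,-0.04,0,0,60,1,-0.33,-0.245,-0.04,0,0,60,1,-0.33,-0.245,-0.04,0,0,60,1,-0.33,-0.245,-0.04,0,0,60,1,-0.33,-0.245,-0.04,0,0,60,1,-0.33,-0.245,-0.04,0,0,60,1])

```text
t: 1.57
position: [392.1, 379.9, 269.5]
orientation: [[-0.272, 0.962, 0.0], [0.962, 0.272, 0.001], [0.001, 0.0, -1.0]]
wrist_force: [1.6, -0.4, 0.9]
opening: 87.9
grip_force: 0.0
```

Request:
apply_moves(steps=[-0.449,-0.03,0.005,0,0,84,1,-0.449,-0.03,0.005,0,0,84,1,-0.449,-0.03,0.005,0,0,84,1,-0.449,-0.03,0.005,0,0,84,1,-0.449,-0.03,0.005,0,0,84,1,-0.449,-0.03,0.005,0,0,84,1,-0.449,-0.03,0.005,0,0,84,1,-0.449,-0.03,0.005,0,0,84,1])

```text
t: 2.23
position: [462.5, 54.0, 265.7]
orientation: [[0.662, 0.749, 0.001], [0.749, -0.662, 0.001], [0.001, -0.0, -1.0]]
wrist_force: [1.1, 0.7, -0.5]
opening: 88.0
grip_force: 0.0
```

Request:
apply_moves(steps=[-0.071,0.092,0,0,0,27,1,-0.071,0.092,0,0,0,27,1,-0.071,0.092,0,0,0,27,1,-0.071,0.092,0,0,0,27,1,-0.071,0.092,0,0,0,27,1])

```text
t: 2.65
position: [485.1, -60.3, 265.5]
orientation: [[0.931, 0.365, 0.001], [0.365, -0.931, -0.0], [0.0, 0.001, -1.0]]
wrist_force: [-0.6, 1.0, 0.7]
opening: 87.9
grip_force: 0.0
```

```bash
python3 - <<'E'
from h import *
np.set_printoptions(precision=2,suppress=True)
c=cam('wrist'); im=robot.get_image('wrist'); cv2.imwrite('pics/w1.png',im[...,::-1]); s=robot.sense(); print(s['t'],s['position'],s['joints'])
for k,z in [('carrier_post',120),('shutter_knob',135)]:
    for r in robot.regions_of('wrist',k)[:2]:
        ys,xs=np.where(r['mask']); print(k,round(r['score'],2),np.round(r['centre']),xs.min(),xs.max(),ys.min(),ys.max())
yw=np.radians(21.7);B=np.array([510.7,-51,0]);R=np.array([[np.cos(yw),-np.sin(yw),0],[np.sin(yw),np.cos(yw),0],[0,0,1]])
for n,p in dict(knob=(0,75,135),post=(-45,-77,120),stationpost=(-45,0,120),house_l=(-95,67.5,96),house_r=(41,67.5,96),c1=(-60,-170,10),c2=(60,-170,10)).items(): print(n,proj(c,R@np.array(p)+B)[0])
E
```

```text
2.7 [485.   -58.41 265.28] [-0.72  0.16  0.8   1.99 -0.13  1.04 -1.04]
carrier_post 0.57 [396. 193.] 378 410 177 214
shutter_knob 0.84 [228. 155.] 217 243 146 169
knob [223.59 160.47]
post [404.73 207.06]
stationpost [317.23 207.5 ]
house_l [249.04 248.53]
house_r [239.63 106.01]
c1 [460.03 190.15]
c2 [472.51  83.91]
```

View pics/w1.png

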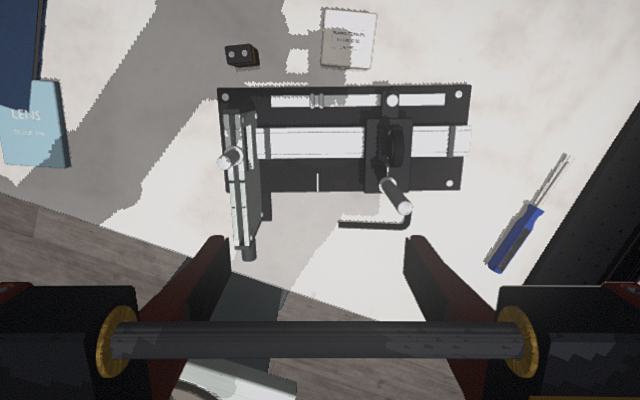

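The wrist view confirms the estimate: the post top is at (404,208) and the knob top at (223,160), both where predicted. I'll go down on the post.

Request:
apply_moves(steps=[-0.018,0.079,0,0,0,0,0.7,-0.018,0.079,0,0,0,0,0.7,-0.018,0.079,0.04,0,0,0,0.7,-0.018,0.079,0.08,0,0,0,0.7,-0.018,0.079,0.115,0,0,0,0.7,-0.018,0.079,0.115,0,0,0,0.7])

```text
t: 3.3
position: [493.9, -135.3, 144.7]
orientation: [[0.926, 0.377, -0.011], [0.377, -0.926, 0.001], [-0.009, -0.005, -1.0]]
wrist_force: [-1.2, 0.4, 0.4]
opening: 61.5
grip_force: 0.0
```

```bash
python3 - <<'E'
from h import *
np.set_printoptions(precision=2,suppress=True)
c=cam('wrist'); im=robot.get_image('wrist'); cv2.imwrite('pics/w2.png',im[...,::-1]); s=robot.sense(); print(s['t'],s['position'])
print(proj(c,[[497.4,-139.1,120]]))
E
```

```text
3.35 [ 495.58 -136.28  147.83]
[[325.1  242.09]]
```

View pics/w2.png

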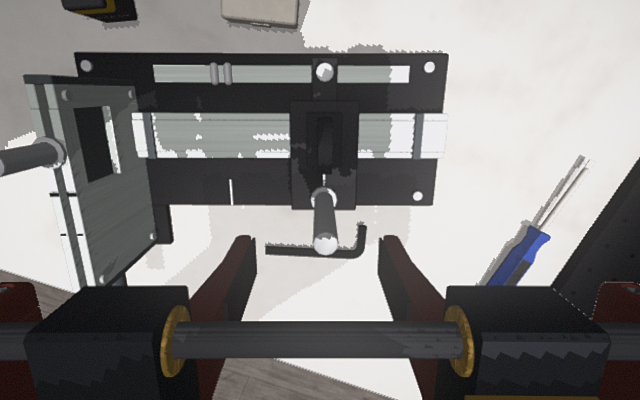

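The post top shows at (325,242), where predicted, between the fingers. I'll descend and pinch.

Request:
apply_moves(steps=[0,0,0.03,0,0,0,0.6,0,0,0.05,0,0,0,0.6,0,0,0.05,0,0,0,0.6,0,0,0.05,0,0,0,0,0,0,0.05,0,0,0,0,0,0,0.05,0,0,0,0,0,0,0.05,0,0,0,0,0,0,0.05,0,0,0,0], squeeze=20)

```text
t: 4.02
position: [498.4, -138.0, 101.3]
orientation: [[0.928, 0.373, 0.002], [0.373, -0.928, 0.0], [0.002, 0.001, -1.0]]
wrist_force: [0.7, -0.0, 0.4]
opening: 22.9
grip_force: 0.0
```

Request:
apply_moves(steps=[0,0,0,0,0,0,0,0,0,0,0,0,0,0,0,0,0,0,0,0,0,0,0,0,0,0,0,0])

```text
t: 4.35
position: [498.1, -138.2, 100.7]
orientation: [[0.928, 0.372, 0.001], [0.372, -0.928, 0.0], [0.001, 0.0, -1.0]]
wrist_force: [-1.5, 0.3, 5.6]
opening: 13.8
grip_force: 20.0
```

Request:
apply_moves(steps=[0,-0.01,0,0,0,0,0,0,-0.02,0,0,0,0,0,0,-0.03,0,0,0,0,0,0,-0.04,0,0,0,0,0,0,-0.05,0,0,0,0,0,0,-0.06,0,0,0,0,0,0,-0.065,0,0,0,0,0,0,-0.065,0,0,0,0,0])

```text
t: 5.02
position: [473.0, -76.2, 100.7]
orientation: [[0.928, 0.374, -0.0], [0.374, -0.928, 0.001], [0.0, -0.001, -1.0]]
wrist_force: [-2.7, -0.4, 8.6]
opening: 13.6
grip_force: 20.0
```

```bash
python3 - <<'E'
from h import *
np.set_printoptions(precision=2,suppress=True)
c=cam('wrist'); im=robot.get_image('wrist'); cv2.imwrite('pics/w3.png',im[...,::-1]); s=robot.sense(); print(s['t'],s['position'],s['wrist_force'],s['opening'])
E
```

```text
5.0667 [473.14 -76.4  100.67] [-2.44 -0.31  8.51] 13.646889764669039
```

View pics/w3.png

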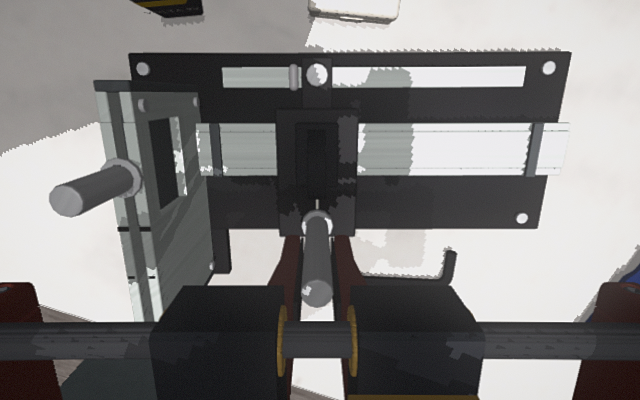

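Request:
apply_moves(steps=[0,-0.002,0,0,0,0,0,0,-0.004,0,0,0,0,0,0,-0.005,0,0,0,0,0,0,-0.005,0,0,0,0,0])

```text
t: 5.4
position: [472.5, -74.9, 100.7]
orientation: [[0.929, 0.371, 0.003], [0.371, -0.929, -0.003], [0.002, 0.004, -1.0]]
wrist_force: [3.0, -8.3, 0.9]
opening: 13.8
grip_force: 20.0
```

Request:
apply_moves(steps=[0,-0.001,0,0,0,0,0,0,-0.002,0,0,0,0,0,0,-0.002,0,0,0,0,0])

```text
t: 5.65
position: [471.2, -71.5, 100.7]
orientation: [[0.928, 0.372, 0.001], [0.372, -0.928, -0.001], [0.001, 0.001, -1.0]]
wrist_force: [-1.0, -2.1, 8.2]
opening: 13.5
grip_force: 20.0
```

Request:
apply_moves(steps=[0,-0.001,0,0,0,0,0,0,-0.002,0,0,0,0,0,0,-0.002,0,0,0,0,0])

```text
t: 5.9
position: [470.0, -68.7, 100.6]
orientation: [[0.928, 0.373, -0.0], [0.373, -0.928, 0.001], [0.0, -0.001, -1.0]]
wrist_force: [-2.1, -0.2, 10.9]
opening: 13.4
grip_force: 20.0
```

Request:
apply_moves(steps=[0,-0.001,0,0,0,0,0,0,-0.001,0,0,0,0,0,0,-0.001,0,0,0,0,0.4,0,-0.001,0,0,0,0,0.4,0,-0.001,0,0,0,0,0.4,0,-0.001,0,0,0,0,0.4,0,-0.001,0,0,0,0,0.4])

```text
t: 6.48
position: [469.5, -68.1, 100.0]
orientation: [[0.928, 0.373, -0.001], [0.373, -0.928, 0.0], [-0.001, -0.0, -1.0]]
wrist_force: [-0.4, -0.3, -0.3]
opening: 35.0
grip_force: 0.0
```

Request:
apply_moves(steps=[0,0,-0.03,0,0,0,0.5,0,0,-0.065,0,0,0,0.5,0,0,-0.1,0,0,0,0.5,0,0,-0.1,0,0,0,0.5])

```text
t: 6.82
position: [473.0, -69.3, 205.2]
orientation: [[0.929, 0.371, 0.008], [0.371, -0.929, 0.001], [0.008, 0.002, -1.0]]
wrist_force: [1.6, 0.3, 0.4]
opening: 43.8
grip_force: 0.0
```

```bash
python3 - <<'E'
from h import *
np.set_printoptions(precision=2,suppress=True)
c=cam('wrist'); im=robot.get_image('wrist'); cv2.imwrite('pics/w4.png',im[...,::-1]); s=robot.sense(); print(s['t'],s['position'],s['wrist_force'],s['opening'])
yw=np.radians(21.8);B=np.array([510.7,-51,0]);R=np.array([[np.cos(yw),-np.sin(yw),0],[np.sin(yw),np.cos(yw),0],[0,0,1]])
print(proj(c,(R@np.array([(-45,0,120),(0,75,135),(-55,0,10)]).T).T+B))
E
```

```text
6.8667 [471.86 -68.46 202.88] [-0.47  0.61 -0.1 ] 44.354185963745316
[[311.55 215.18]
 [191.28 155.02]
 [312.96 189.45]]
```

View pics/w4.png

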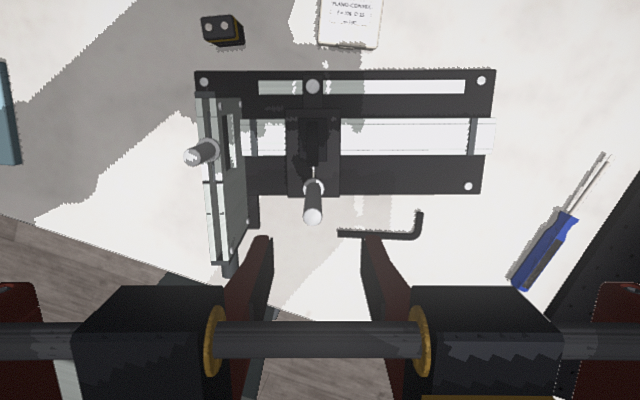

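The carrier looks seated: the post top at (313,216) matches the predicted station at 311.5, and the pins are hidden under the plunger. Next I'll turn and go above the knob, whose top is at (191,156).

Request:
apply_moves(steps=[0.044,-0.076,-0.01,0,0,-45,0.5,0.044,-0.076,-0.01,0,0,-45,0.5,0.044,-0.076,-0.01,0,0,-45,0.5,0.044,-0.076,-0.01,0,0,-45,0.5,0.044,-0.076,-0.01,0,0,-45,0.5,0.044,-0.076,-0.01,0,0,-45,0.5,0.044,-0.076,-0.01,0,0,-45,0.5,0.044,-0.076,-0.01,0,0,-45,0.5])

```text
t: 7.53
position: [481.5, 18.5, 209.1]
orientation: [[0.392, 0.92, -0.002], [0.92, -0.392, -0.0], [-0.001, -0.002, -1.0]]
wrist_force: [-0.7, 0.5, 0.1]
opening: 43.7
grip_force: 0.0
```

Request:
apply_moves(steps=[0,0,0,0,0,-45,0.5,0,0,0,0,0,-45,0.5,0,0,0,0,0,-45,0.5,0,0,0,0,0,-45,0.5,0,0,0,0,0,-45,0.5,0,0,0,0,0,-45,0.5,0,0,0,0,0,-45,0.5,0,0,0,0,0,-45,0.5])

```text
t: 8.2
position: [481.7, 18.4, 209.4]
orientation: [[-0.372, 0.928, -0.002], [0.928, 0.372, -0.0], [0.0, -0.002, -1.0]]
wrist_force: [0.4, 1.1, -0.2]
opening: 44.0
grip_force: 0.0
```

```bash
python3 - <<'E'
from h import *
np.set_printoptions(precision=2,suppress=True)
c=cam('wrist'); im=robot.get_image('wrist'); cv2.imwrite('pics/w5.png',im[...,::-1]); s=robot.sense(); print(s['t'],s['position'],s['orientation'],s['opening'])
yw=np.radians(21.8);B=np.array([510.7,-51,0]);R=np.array([[np.cos(yw),-np.sin(yw),0],[np.sin(yw),np.cos(yw),0],[0,0,1]])
print(proj(c,(R@np.array([(-45,0,120),(0,75,135),(-25,75,96),(0,75,98)]).T).T+B))
for k in ['shutter_knob','carrier_post']:
    for r in robot.regions_of('wrist',k)[:1]:
        ys,xs=np.where(r['mask']); print(k,round(r['score'],2),np.round(r['centre']),xs.min(),xs.max(),ys.min(),ys.max())
E
```

```text
8.25 [481.84  18.4  209.5 ] [[-0.37  0.93 -0.  ]
 [ 0.93  0.37 -0.  ]
 [ 0.   -0.   -1.  ]] 43.97684194914316
[[260.29 300.24]
 [318.8  214.96]
 [286.5  198.42]
 [318.59 199.18]]
shutter_knob 0.77 [314. 203.] 306 327 190 222
carrier_post 0.58 [275. 253.] 274 281 247 264
```

View pics/w5.png

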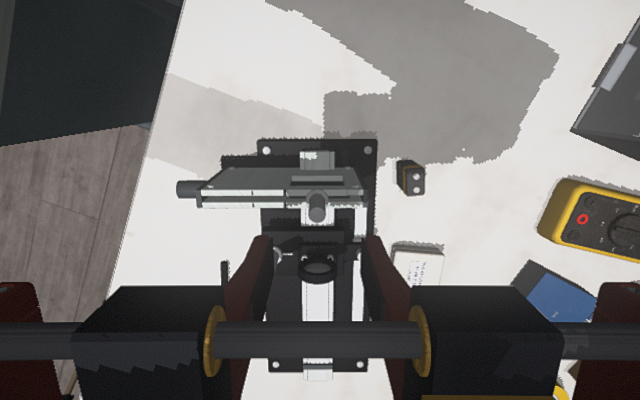

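The knob top shows at (317,214) as predicted, centred between the fingers. I'll descend and grip.

Request:
apply_moves(steps=[0,0,0.03,0,0,0,0.5,0,0,0.06,0,0,0,0.5,0,0,0.08,0,0,0,0.5,0,0,0.09,0,0,0,0.5,0,0,0.09,0,0,0,0.5,0,0,0.09,0,0,0,0,0,0,0.09,0,0,0,0,0,0,0.09,0,0,0,0], squeeze=40)

```text
t: 9.02
position: [483.4, 18.6, 121.5]
orientation: [[-0.372, 0.928, 0.002], [0.928, 0.372, 0.001], [-0.0, 0.002, -1.0]]
wrist_force: [-0.4, -0.1, 0.5]
opening: 27.2
grip_force: 0.0
```

Request:
apply_moves(steps=[0,0,0,0,0,0,0,0,0,0,0,0,0,0,0,0,0,0,0,0,0,0,0,0,0,0,0,0,0,0,0,0,0,0,0,0,0,0,0,0,0,0])

```text
t: 9.52
position: [481.9, 18.3, 120.8]
orientation: [[-0.372, 0.928, -0.001], [0.928, 0.372, 0.0], [0.001, -0.001, -1.0]]
wrist_force: [-3.4, -1.7, 7.2]
opening: 11.5
grip_force: 40.0
```

Request:
apply_moves(steps=[0,-0.003,0,0,0,0,0,0,-0.006,0,0,0,0,0,0,-0.009,0,0,0,0,0,0,-0.012,0,0,0,0,0,0,-0.015,0,0,0,0,0,0,-0.018,0,0,0,0,0,0,-0.02,0,0,0,0,0,0,-0.02,0,0,0,0,0])

```text
t: 10.18
position: [464.7, 11.3, 120.8]
orientation: [[-0.372, 0.928, 0.003], [0.928, 0.372, 0.001], [-0.0, 0.003, -1.0]]
wrist_force: [4.0, 2.4, 2.6]
opening: 11.1
grip_force: 40.0
```

Request:
apply_moves(steps=[0,0,0,0,0,0,0,0,0,0,0,0,0,0,0,0,0,0,0,0,0])

```text
t: 10.43
position: [465.0, 11.4, 120.8]
orientation: [[-0.372, 0.928, 0.003], [0.928, 0.372, 0.001], [-0.0, 0.003, -1.0]]
wrist_force: [4.0, 2.2, 3.3]
opening: 11.7
grip_force: 40.0
```

Request:
apply_moves(steps=[0,-0.002,0,0,0,0,0,0,-0.004,0,0,0,0,0,0,-0.006,0,0,0,0,0,0,-0.007,0,0,0,0,0,0,-0.007,0,0,0,0,0,0,-0.007,0,0,0,0,0])

```text
t: 10.93
position: [458.9, 9.0, 120.9]
orientation: [[-0.373, 0.928, 0.004], [0.928, 0.373, 0.001], [-0.001, 0.004, -1.0]]
wrist_force: [4.8, 3.8, 1.4]
opening: 11.1
grip_force: 40.0
```

```bash
python3 - <<'E'
from h import *
np.set_printoptions(precision=2,suppress=True)
s=robot.sense(); c=cam('wrist')
print(s['t'],s['position'],s['wrist_force'],s['opening'])
yw=np.radians(21.8);B=np.array([510.7,-51,0]);R=np.array([[np.cos(yw),-np.sin(yw),0],[np.sin(yw),np.cos(yw),0],[0,0,1]])
for n in ['wrist','scene','side']:
    im=robot.get_image(n); cv2.imwrite(f'pics/{n}6.png',im[...,::-1]); c=cam(n)
    print(n,proj(c,(R@np.array([(0,75,96),(-25,75,98),(-25,75,135),(-45,0,120),(-45,0,36)]).T).T+B).tolist())
a=cv2.imread('pics/wrist6.png')[100:400,120:520]
b=cv2.imread('pics/scene6.png')[170:300,250:430]; d=cv2.imread('pics/side6.png')[140:270,270:450]
f=lambda x:cv2.resize(x,(400,289),interpolation=cv2.INTER_CUBIC)
cv2.imwrite('pics/m6.png',np.vstack([cv2.resize(a,(400,300)).repeat(1,0) if 0 else np.hstack([a,np.zeros((300,400,3),np.uint8)]),np.hstack([f(b),f(d)])]))
E
```

```text
10.9333 [458.87   8.98 120.86] [4.79 3.78 1.38] 11.1134803364112
wrist [[365.0413175793667, 244.7937788786172], [318.52246724021535, 246.34574199835353], [319.2771895288344, 282.2231675973834], [280.7084143488489, 394.17487791847975], [291.2264554837943, 303.1108051105845]]
scene [[304.9381179152766, 201.99037517733117], [297.92706434136915, 208.06980431154028], [297.4557379182078, 194.20560930917222], [323.9656177715986, 220.27671814789076], [323.2779265393481, 250.121330986837]]
side [[334.89915816919404, 216.33301653006484], [347.6670726350492, 214.6551912942274], [348.4981990394947, 199.6589340977626], [351.8884236330155, 182.39070955983252], [350.02399483520753, 213.80130715468144]]
```

View pics/m6.png

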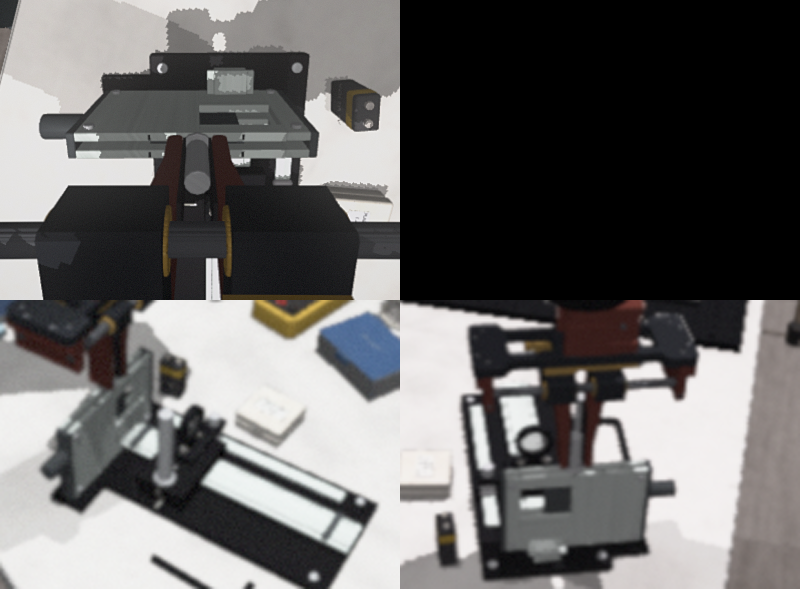

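Half open: the knob foot at crop (197,137) lies midway between the shut mark (240) and the open mark (157). I'll do one zoom to confirm the carrier is seated.

```bash
python3 - <<'E'
import cv2,numpy as np
f=lambda x:cv2.resize(x,(400,300),interpolation=cv2.INTER_CUBIC)
a=cv2.imread('pics/w4.png'); b=cv2.imread('pics/scene6.png')
cv2.imwrite('pics/z.png',np.vstack([np.hstack([f(a[160:220,275:355]),f(a[60:120,275:355])]),np.hstack([f(b[225:285,295:375]),f(cv2.imread('pics/wrist6.png')[215:275,270:350])])]))
E
```

```text
(no output)
```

View pics/z.png

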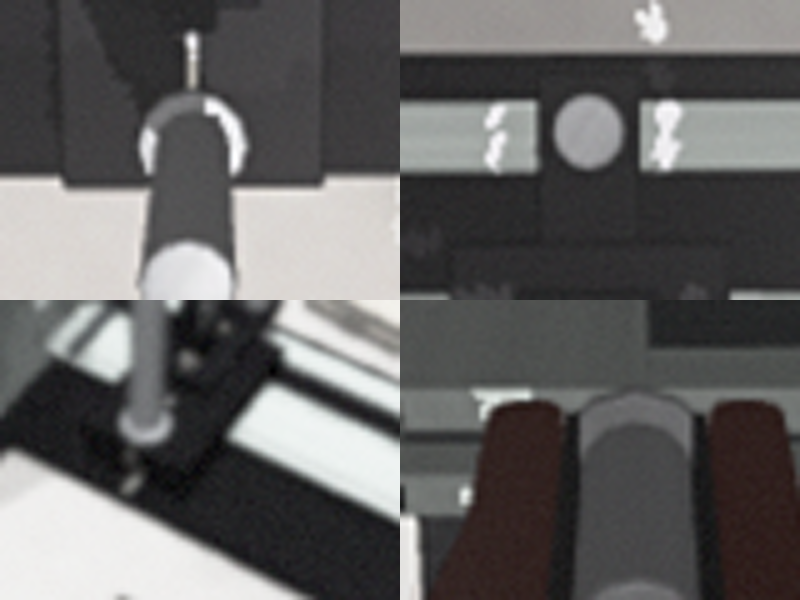

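The white lines on the carrier edge and base coincide in the scene crop at (130,470). The pins are hidden symmetrically under the plunger, and the knob is held at half.

```bash
python3 -c "
from cell import robot
s=robot.sense(); print(s['position'],s['opening'],s['grip_force']); print(robot.close_job())"
```

```text
[458.9159514    8.95272828 120.85751246] 11.028911168921194 40.006672739982605
the job is handed in; nothing more can be done
None
```

The job is handed in: the carrier is seated in its station notch by the camera check, and the arm still holds the shutter knob at about 24.8 mm of opening (half is 25 mm).

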